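# Load an amplifier board into a spring board vice

### The arm

A 6-joint arm with a two-finger parallel gripper is mounted at the origin on the work surface. World frame = base frame: x ahead of the robot, y to its left, z up, the work surface at z = 0. Lengths are in m, angles in rad, forces in N, time in s.
With the tool pointing down it reaches from about 0.2 to 0.875 m from the base axis. Payload 3.4 kg.
Tool frame: the origin (TCP) lies between the finger pads; the fingertips stand 25 mm ahead of it and the grasp point (between the pads) lies 6 mm ahead of it (r.nose_length is the z of the fingertips in the tool frame, in m); z points along the fingers, x is the direction in which the jaws open and shut, and the axes are right-handed (so a half turn about z gives the same grasp; the last joint's range is limited). The gripper opens to 94 mm and grips with 3 to 60 N. Pads are 16 mm wide; open, the fingers measure 119 mm over their backs; the gripper's body (75 mm by 177 mm) begins 78 mm behind the grasp point.
Start: joints at [-1.225, 0.276, 1.505, -0, 1.361, -0.121], TCP at [0.259, -0.514, 0.23] pointing down, gripper open.
Joint ranges: [-2.89, 2.89], [-0.75, 2.08], [0.22, 2.7], [-1.18, 4.32], [0.11, 2.71], [-2.7, 2.7]. Speed limits (rad/s): [2.57, 2.57, 3.14, 3.14, 3.14, 3.14].

### API

Orientations are given as a unit quaternion [w, x, y, z].
In Python, from plant import r, gripper_to, inverse_kinematics, vision, models, telemetry gives the robot as it stands. Calls block until the motion is done:
- r.move_to(position, orientation): joint-space move of the TCP to a pose.
- r.move_l(position, rot=None, vel=0.15, guard=None): straight line of the TCP; rot=None keeps the orientation; vel is the mean speed in m/s. With guard (N) it stops when the force on the tool has changed by that much, and returns True; else False.
- r.movej(angles): joint-space move.
- gripper_to(opening, f_grip=None): finger opening in m; f_grip is the grip in N (None keeps the last); returns when the fingers have stopped.
- r.hold(seconds).
- inverse_kinematics(position, orientation): joint angles nearest the present ones, or None.
- vision.snapshot(name): name is "scene" or "top"; returns the picture (480x640x3 uint8, red, green, blue); there is no depth.
- vision.get_calibration(name): a dict with "fx", "fy", "cx", "cy" (pixels), "position" and "orientation" of the camera in the world. Camera axes: x right, y down, z forward; pixel columns grow to the right and rows downward; lengths in m; the calibration is good to about 2 mm. A picture is of the moment at which its call begins. get_calibration takes no time and is no camera call.
A pose or a line that the arm cannot do raises r.PlanningError and nothing moves.
- r.sign_off(): hands the job in, once; it reports no verdict.
Trained networks look in the newest picture that a camera, given by its name, has taken for a name from the list of things; names that differ only in an ending like _2 or _b are one class to them, and where a whole thing is asked for, a point or a joint stands for the part that bears it (a point fixed in the world has none). Each returns a list of dicts, best first, with "score" (0 to 1); they miss things now and then, are a little off and sometimes report something else, mostly with a low value. They report only what shows in the picture. A call takes as long as a camera call. They do not tell look-alikes from the thing itself.
- models.boxes_of(thing, camera): "at" ([x, y, z] in m, in world coordinates, good to about 4 mm: the middle of the surface that is visible of it).
- models.regions_of(thing, camera): "pixels" (480x640 bool, what is visible of it).
- models.mark_of(thing, camera): "at" ([x, y, z] in m, in world coordinates, good to about 4 mm: a listed point, or the origin of a listed thing).
Readings, each from a call of its own:
- telemetry.current_t(): time.
- telemetry.current_joints(): joint angles.
- telemetry.current_dq(): joint speeds.
- telemetry.current_joint_efforts(): joint torques, N m.
- telemetry.current_ee_pos(): TCP position.
- telemetry.current_tool_rot(): TCP orientation.
- telemetry.current_wrist_force(): force on the tool from outside, world axes, zero at the start.
- telemetry.current_torque(): the same for the moment, N m.
- telemetry.current_opening(): finger opening in m.
Only numpy, scipy, OpenCV 4.12 (cv2) and the standard library are available. Lean on these libraries where they do the work, as an engineer would, in place of code of your own. Each camera call takes 0.05 s, during which the arm holds its last target. There are 200 camera calls.

### The job

Put the heatsink amplifier board into the spring board vice, heatsink up: push one of its short edges into a sprung jaw, lower the other edge inside the opposite jaw's lip and let the springs centre it, so that it sits level in both grooves, free of the gripper. Be gentle: do not ram a jaw against its stop or force the board down onto a lip, and leave the rest of the bench as it is.

Things in the scene. Friction and masses are not known exactly. Their poses are not given: they have to be found in the camera images.
- board: Amplifier board: dark green, 130 (its x) x 90 (y) x 3.2 mm, about 0.19 kg, with a black finned heatsink 44 (x) x 50 (y) x 28 mm high in the middle of its top (heatsink top 31 mm above the underside). Parts up to 14 mm high stand only along its long edges (|y| over 28 mm). Origin: centre of the underside, z up. Lies flat, heatsink up; may go into the vice either way round.
- vice: Spring board vice, fixed to the bench: steel base 300 (its x) x 100 x 10 mm; on it a slide with end blocks, two rods along x and two facing black jaws, pushed inwards by springs. Origin: centre of the base's underside, z up, x along the rods. The slide with both jaws is clamped up to 12 mm off the base's middle along x: this is not measured, feel for it. The board's length goes along x.
- seat (a point): Point 85 mm above the base's centre, the grooves' mid-height; axes as the vice's. Jaws: bars 70 mm long (y), 25 mm high; at mid-height grooves along y facing each other: floor 5 mm high, 5 mm deep, 45 degree flanks, mouth 15 mm high. At rest the floors are 124 mm apart, the mouths 114: one jaw must go out 11 mm before the board's other edge passes inside the other lip.
- base_end (a point): Middle of the top of the base's +x end, 150 mm from the vice's origin; axes as the vice's. Each jaw slides outwards up to 15 mm, then stops hard. Its springs press with 3 N at rest plus 0.8 N per mm (12 N at 11 mm, 15 N at the stop). Seated, both jaws stand 3 mm out and press with 5.4 N. More than 20 N in all between board and vice (jaws and lips added up) is too much.
- filter_board: Bystander: a small green board 80 x 56 mm with a flat bright metal can, no heatsink.
- elbow: Bystander: a brass coaxial elbow connector about 60 mm long.
- wrench: Bystander: a wrench 170 mm long.
- screwdriver: Bystander: a screwdriver 180 mm long.
- tuner: Bystander: a square aluminium tuning post 105 mm high with a disc on top, standing.
- dummy_load: Bystander: a black round finned load 122 mm high, standing.
Mind the look-alikes: they are no part of the job. What is shaped like the board but blue is not meant.

How it is judged:
By the outcome, as a careful person would: the job done as asked, in the order asked, and still so for the second after the job is handed in, with the robot touching nothing.
It also fails if it takes over 58 s, if anything falls off the work surface, if the arm or the gripper's body presses on something with over 40 N, if the wrist force passes 120 N, or if a joint passes its speed limit or range.

## Working session

There is one attempt and no reset: what is moved stays moved. The work goes in short steps, each a Python script; the robot and the scene stay as the last script left them, time stands still between calls to the robot, and variables do not carry over. Pictures are saved under pics/ and viewed, about 8 in all and at most 12, crops included, and the job is handed in when it is done.

```bash
ls; mkdir -p pics; python3 - <<'E'
from plant import r, vision, models, telemetry
import cv2
for c in ("scene","top"):
    im=vision.snapshot(c); cv2.imwrite(f"pics/{c}0.png",im[:,:,::-1])
    print(c,{k:(v if not hasattr(v,'__len__') else [round(float(x),4) for x in v]) for k,v in vision.get_calibration(c).items()})
    for t in ("board","vice","base_end","seat"):
        for f in (models.mark_of,models.boxes_of):
            print(t,f.__name__,[(round(d['score'],2),[round(float(x),3) for x in d['at']]) for d in f(t,c)])
print(telemetry.current_t(),r.nose_length)
E
```

```text
pics
scene {'fx': 546.7330527979789, 'fy': 546.7330527979789, 'cx': 315.1519740510639, 'cy': 242.53519252630886, 'position': [1.2765, -0.6109, 1.077], 'orientation': [-0.3616, 0.8278, 0.3949, -0.1676]}
board call [(0.95, [0.354, 0.2, -0.001]), (0.9, [0.617, 0.409, -0.003]), (0.71, [0.32, 0.608, 0.003]), (0.69, [0.548, 0.215, 0.0]), (0.66, [0.197, 0.386, -0.0])]
board call [(0.9, [0.555, 0.201, 0.005]), (0.87, [0.337, 0.594, 0.008]), (0.8, [0.368, 0.191, 0.002]), (0.75, [0.713, 0.279, 0.054]), (0.61, [0.22, 0.374, 0.003]), (0.56, [0.621, 0.404, 0.003])]
vice call [(0.69, [0.539, -0.167, -0.006])]
vice call [(0.57, [0.561, -0.181, 0.017])]
base_end call [(0.61, [0.535, -0.02, 0.011]), (0.59, [0.536, -0.167, 0.081])]
base_end call [(0.85, [0.561, -0.182, 0.026])]
seat call [(0.62, [0.536, -0.167, 0.081])]
seat call [(0.71, [0.555, -0.185, 0.021]), (0.7, [0.467, -0.443, 0.008]), (0.18, [0.381, 0.046, 0.021])]
top {'fx': 593.1848802074244, 'fy': 593.1848802074244, 'cx': 317.73173848723593, 'cy': 242.47009859859898, 'position': [0.2204, 0.0644, 1.5659], 'orientation': [-0.0614, 0.708, -0.7016, 0.052]}
board call [(0.97, [0.201, 0.381, 0.006]), (0.96, [0.353, 0.199, 0.0]), (0.96, [0.613, 0.405, 0.004]), (0.85, [0.547, 0.207, -0.0]), (0.63, [0.316, 0.605, 0.001])]
board call [(0.86, [0.2, 0.376, 0.007]), (0.79, [0.316, 0.604, 0.007]), (0.77, [0.608, 0.403, 0.005]), (0.71, [0.545, 0.207, 0.003]), (0.63, [0.352, 0.199, 0.005])]
vice call [(0.6, [0.536, -0.172, -0.001])]
vice call [(0.94, [0.53, -0.168, 0.022])]
base_end call [(0.56, [0.536, -0.017, 0.005])]
base_end call [(0.95, [0.527, -0.165, 0.018])]
seat call [(0.7, [0.538, -0.167, 0.085])]
seat call [(0.79, [0.531, -0.164, 0.022])]
0.9 0.025
```

View pics/scene0.png

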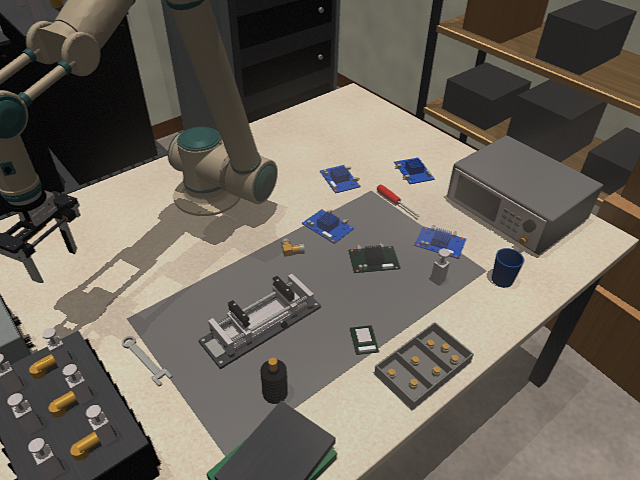

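View pics/top0.png

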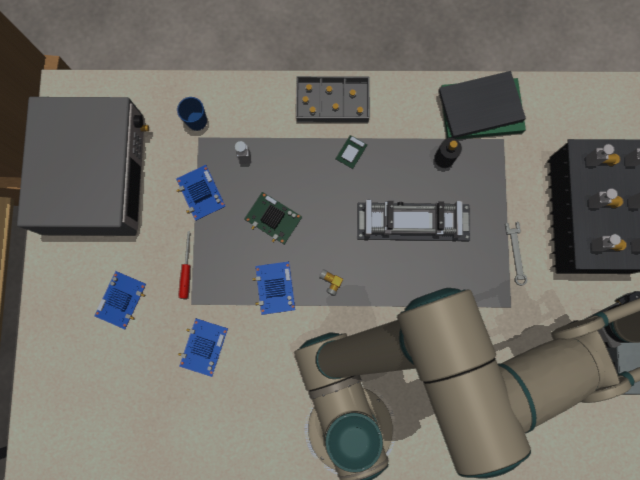

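Candidates in the top picture: the dark green board with heatsink is at (273,217). The blue look-alikes are at (200,192), (275,288), (204,347) and (121,299), and the small filter board is at (351,152). The green one matches the description. In the top view the vice is at (413,222), its x axis along world y. Next I check the choice with rectified crops.

```bash
cat > h.py <<'E'
import numpy as np, cv2
from scipy.spatial.transform import Rotation as R
def cam(c):
    from plant import vision
    k=vision.get_calibration(c); q=k['orientation']
    return k,R.from_quat([q[1],q[2],q[3],q[0]]).as_matrix(),np.array(k['position'])
def proj(c,P):
    k,M,t=cam(c); p=(np.atleast_2d(P)-t)@M
    return np.c_[k['fx']*p[:,0]/p[:,2]+k['cx'],k['fy']*p[:,1]/p[:,2]+k['cy']]
def rect(c,im,x0,x1,y0,y1,z,s):  # up=+x, left=+y ; s px per m
    W,H=int((y1-y0)*s),int((x1-x0)*s)
    src=np.float32([[0,0],[W,0],[W,H],[0,H]])
    dst=np.float32(proj(c,[[x1,y1,z],[x1,y0,z],[x0,y0,z],[x0,y1,z]]))
    return cv2.warpPerspective(im,cv2.getPerspectiveTransform(dst,src),(W,H),flags=cv2.INTER_CUBIC)
def unpix(u,v,x1,y1,s): return x1-v/s,y1-u/s
E
python3 - <<'E'
import numpy as np,cv2
from h import *
out=np.zeros((600,800,3),np.uint8)
for i,c in enumerate(("top","scene")):
    im=cv2.imread(f"pics/{c}0.png")
    b=rect(c,im,.45,.65,.11,.31,.003,1500); 
    hsv=cv2.cvtColor(b,cv2.COLOR_BGR2HSV)
    m=((hsv[...,0]>45)&(hsv[...,0]<95)&(hsv[...,1]>60)).astype(np.uint8)
    m=cv2.morphologyEx(m,cv2.MORPH_OPEN,np.ones((7,7)))
    p=np.concatenate([q for q in cv2.findContours(m,0,2)[0] if cv2.contourArea(q)>300])
    rc=cv2.minAreaRect(p); print(c,rc,unpix(*rc[0],.65,.31,1500),np.array(rc[1])/1500)
    cv2.polylines(b,[cv2.boxPoints(rc).astype(int)],True,(0,0,255))
    out[300*i:300*i+300,:300]=b
    v=rect(c,im,.45,.62,-.335,-.005,.0975 ,1500)
    out[300*i:300*i+v.shape[0],302:302+v.shape[1]]=v[:,:498]
cv2.imwrite("pics/crop.png",out)
E
```

```text
top ((153.0555419921875, 164.2369842529297), (190.80841064453125, 130.71957397460938), 31.809389114379883) (0.5405086771647136, 0.20796297200520833) [0.12720561 0.08714638]Traceback (most recent call last):
  File "<stdin>", line 10, in <module>
ValueError: need at least one array to concatenate
```

```bash
python3 - <<'E'
import numpy as np,cv2
from h import *
out=np.zeros((600,800,3),np.uint8)
for i,c in enumerate(("top","scene")):
    im=cv2.imread(f"pics/{c}0.png")
    b=rect(c,im,.45,.65,.11,.31,.003,1500); 
    d=b[...,1].astype(int)-b[...,2]
    m=(d>12).astype(np.uint8)
    m=cv2.morphologyEx(m,cv2.MORPH_OPEN,np.ones((5,5)))
    p=[q for q in cv2.findContours(m,0,2)[0] if cv2.contourArea(q)>300]
    if p:
        rc=cv2.minAreaRect(np.concatenate(p)); print(c,rc,unpix(*rc[0],.65,.31,1500),np.array(rc[1])/1500)
        cv2.polylines(b,[cv2.boxPoints(rc).astype(int)],True,(0,0,255))
    out[300*i:300*i+300,:300]=b
    v=rect(c,im,.45,.62,-.335,-.005,.0975 ,1500)
    out[300*i:300*i+v.shape[0],302:302+v.shape[1]]=v[:,:498]
cv2.imwrite("pics/crop.png",out)
E
```

```text
top ((152.53196716308594, 163.9483642578125), (192.92919921875, 132.88429260253906), 31.75948143005371) (0.5407010904947916, 0.20831202189127604) [0.12861947 0.08858953]
```

View pics/crop.png

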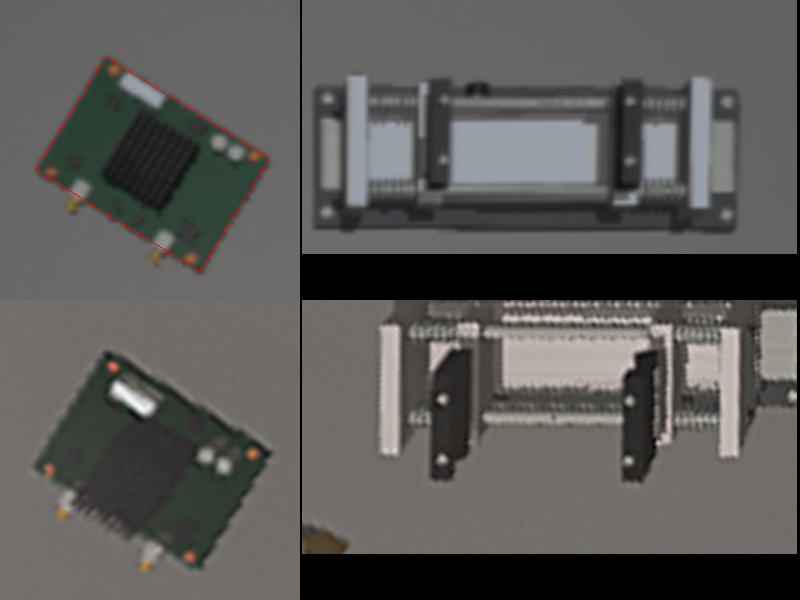

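The crop confirms the green board with the black finned heatsink. It fits a 129x89 mm rectangle at about (0.542, 0.208), long axis yaw 58°. In the top panel the jaw inner edges are at columns 450 and 620, a 113 mm gap, so the slide middle is at y of about -0.161 and the vice axis runs along world y. I'll write the plan and check IK before picking.

```bash
cat >> h.py <<'E'
def wxyz(M): q=R.from_matrix(M).as_quat(); return [q[3],q[0],q[1],q[2]]
def down(yaw,tilt=0.):   # tool z down, tool x at yaw; then tilt about world x (tilt<0: +y side goes down)
    x=np.array([np.cos(yaw),np.sin(yaw),0]); z=np.array([0,0,-1.])
    return R.from_euler('x',tilt).as_matrix()@np.c_[x,np.cross(z,x),z]
YAW=58.2; VX=.535
def seatpose(edge_y,edge_z,th,h,sgn,x=VX): # board's +y end mid-thickness point at (edge_y,edge_z), tilt th rad (+y end low)
    T=R.from_euler('x',-th).as_matrix()
    p=np.array([x,edge_y,edge_z])+T@np.array([0,-.065,-.0016+h])
    return p, wxyz(down(sgn*np.pi/2,-th))
E
python3 - <<'E'
from plant import r, inverse_kinematics as ik, telemetry
from h import *
H=.0315
for s in (1,-1):
    y=np.radians(YAW)+(0 if s>0 else np.pi)
    for p,q in [((.542,.208,.2),wxyz(down(y))),((.542,.208,H),wxyz(down(y))),seatpose(-.116,.17,.244,H,s),seatpose(-.086,.085,.244,H,s),seatpose(-.096,.085,0,H,s)]:
        j=ik(list(p),q); print(s,np.round(p,3),None if j is None else np.round(j,2))
print(telemetry.current_wrist_force(),telemetry.current_opening())
E
```

```text
1 [0.542 0.208 0.2  ] [ 0.25  0.3   1.54 -0.    1.3  -0.77]
1 [0.542 0.208 0.032] [ 0.25  0.46  1.77 -0.    0.92 -0.77]
1 [ 0.535 -0.172  0.215] [-0.28  0.24  1.62 -0.25  1.22 -1.78]
1 [ 0.535 -0.142  0.13 ] [-0.23  0.31  1.76 -0.28  1.04 -1.66]
1 [ 0.535 -0.161  0.115] [-0.42  0.34  1.72 -0.    1.08 -1.99]
-1 [0.542 0.208 0.2  ] [ 0.25  0.3   1.54 -0.    1.3   2.37]
-1 [0.542 0.208 0.032] [ 0.25  0.46  1.77 -0.    0.92  2.37]
-1 [ 0.535 -0.172  0.215] [-0.28  0.24  1.62 -0.25  1.22  1.37]
-1 [ 0.535 -0.142  0.13 ] [-0.23  0.31  1.76 -0.28  1.04  1.48]
-1 [ 0.535 -0.161  0.115] [-0.42  0.34  1.72 -0.    1.08  1.15]
[-0.03903477 -0.37524428 -0.25996423] 0.09380877514824233
```

```bash
python3 - <<'E'
from plant import r, gripper_to, telemetry as t, vision
from h import *
q=wxyz(down(np.radians(YAW)))
r.move_to([.542,.208,.17],q); print(t.current_t())
g=r.move_l([.542,.208,.06],vel=.12); g=r.move_l([.542,.208,.0315],vel=.04,guard=4)
print(g,t.current_t(),t.current_ee_pos(),t.current_wrist_force())
gripper_to(.03,45); print("open",t.current_opening(),t.current_t(),t.current_wrist_force(),t.current_ee_pos())
if t.current_opening()>.038:
    r.move_l([.542,.208,.17],vel=.12); print(t.current_t(),t.current_wrist_force(),t.current_opening())
    out=[]
    for c in("top","scene"):
        im=vision.snapshot(c)[:,:,::-1]; u,v=proj(c,[[.542,.208,.15]])[0].astype(int)
        out.append(cv2.resize(im[v-80:v+80,u-80:u+80],(400,400),interpolation=cv2.INTER_CUBIC))
    cv2.imwrite("pics/grasp.png",np.hstack(out))
E
```

```text
3.6417
False 5.5667 [0.5421571  0.20804619 0.03153551] [ 0.76430509  0.6086424  -0.39735882]
open 0.04374159670787587 6.3917 [-0.31696066  0.62965797 -0.77122679] [0.54217394 0.20816273 0.03154797]
7.7 [-0.31071665 -0.0181019  -2.95464455] 0.04373426400366923
```

View pics/grasp.png

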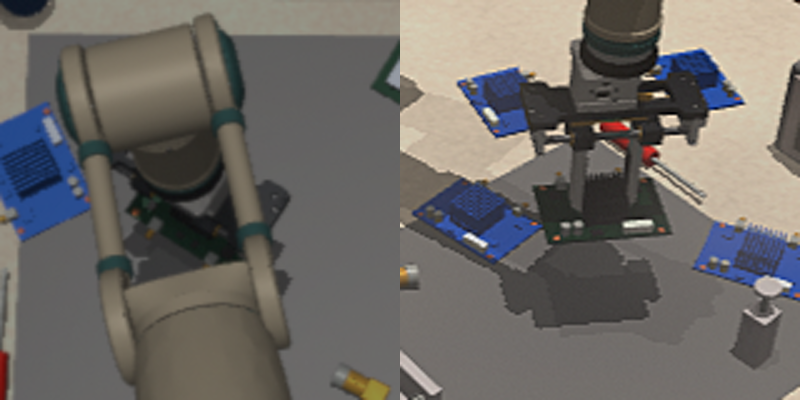

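Held level, with the heatsink between the fingers. Next I carry it over, tilt it, lower it between the jaws and feel for the +y jaw.

```bash
python3 - <<'E'
from plant import r, gripper_to, telemetry as t, vision
from h import *
H=.0315; th=.244
def go(ey,ez,th,**k):
    p,q=seatpose(ey,ez,th,H,1); return r.move_l(list(p),q,**k)
p,q=seatpose(-.120,.19,th,H,1); r.move_to(list(p),q); print(t.current_t(),t.current_opening())
g=go(-.120,.125,th,vel=.1); g2=go(-.120,.085,th,vel=.03,guard=3); r.hold(.2)
f0=t.current_wrist_force(); print(g,g2,t.current_t(),t.current_ee_pos(),p,f0)
if not g2:
    g=go(-.085,.085,th,vel=.012,guard=2)
    p0=seatpose(0,.085,th,H,1)[0]
    r.hold(.15); print(g,t.current_t(),"edge y",t.current_ee_pos()[1]-p0[1],t.current_wrist_force()-f0,t.current_torque())
im=vision.snapshot("scene")[:,:,::-1]; u,v=proj("scene",[[.535,-.16,.1]])[0].astype(int)
cv2.imwrite("pics/c1.png",cv2.resize(im[v-75:v+75,u-100:u+100],(800,600),interpolation=cv2.INTER_CUBIC))
E
```

```text
9.25 0.04361028457035313
False False 11.7333 [ 0.53506712 -0.17585949  0.1298657 ] [ 0.535      -0.17585124  0.23471744] [-0.49300057 -0.10823674 -2.74656925]
True 13.575 edge y -0.09994501309977355 [ 0.2483981  -3.24005711  1.9246549 ] [-0.35780601 -0.3488746  -0.11559425]
```

View pics/c1.png

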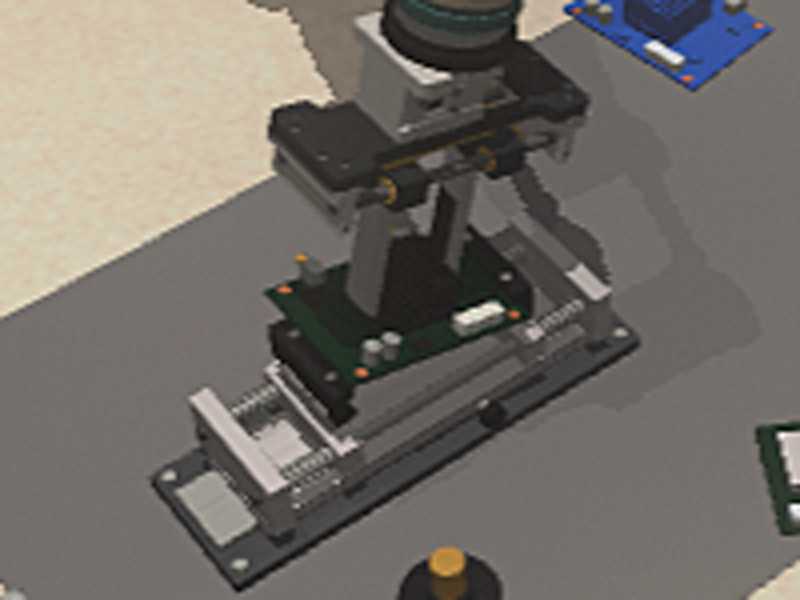

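The board's +y edge is in the +y jaw and the far edge stands above the other lip. Contact came at y = -0.0999, against a predicted floor at -0.099. Fz of +1.9 N suggests the edge is slightly low on the flank, so I raise it a little and push in steps while watching the forces.

```bash
python3 - <<'E'
from plant import r, gripper_to, telemetry as t, vision
from h import *
H=.0315; th=.244; f0=np.array([-.493,-.108,-2.747])
def go(ey,ez,th,**k):
    p,q=seatpose(ey,ez,th,H,1); return r.move_l(list(p),q,**k)
ez=.0858
def rep(n,ey):
    r.hold(.1); f=np.mean([t.current_wrist_force() for _ in range(3)],0)-f0
    print(n,round(t.current_t(),2),round(ey,4),round(ez,4),np.round(f,2),np.round(t.current_opening(),5)); return f
go(-.0999,ez,th,vel=.01); f=rep("raise",-.0999)
for ey in (-.098,-.096,-.094,-.092,-.090):
    go(ey,ez,th,vel=.012); f=rep("push",ey)
    if abs(f[2])>1: ez+=np.clip(-f[2]*.0002,-.0005,.0005)*-1
    if np.linalg.norm(f)>12.5: break
E
```

```text
raise 14.12 -0.0999 0.0858 [-0.2  -3.47 -1.28] 0.04408
push 14.53 -0.098 0.0858 [-0.92 -2.44 -0.64] 0.04333
push 14.95 -0.096 0.0858 [-1.27 -4.82 -1.9 ] 0.04389
push 15.37 -0.094 0.0854 [-1.88 -6.22  0.04] 0.04346
push 15.78 -0.092 0.0854 [-2.69 -7.98 -1.09] 0.0435
push 16.2 -0.09 0.0852 [-3.13 -8.91  0.57] 0.0435
```

```bash
cat >> h.py <<'E'
H=.0315; f0=np.array([-.493,-.108,-2.747])
def rep(n,th=0,ez=.085):
    from plant import r, telemetry as t
    F=[]
    for _ in range(4): r.hold(.05); F.append(t.current_wrist_force())
    f=np.mean(F,0)-f0; e=t.current_ee_pos()-seatpose(0,ez,th,H,1,0)[0]
    print(n,round(t.current_t(),2),"x,edge y,dz",np.round(e*1e3,2),"F",np.round(f,2),"M",np.round(t.current_torque(),2)); return f
def go(ey,ez,th,x=VX,**k):
    from plant import r
    p,q=seatpose(ey,ez,th,H,1,x); return r.move_l(list(p),q,**k)
E
python3 - <<'E'
from h import *
th=.244
rep("now",th,.0852)
go(-.0885,.0853,th,x=.5345,vel=.01); rep("x-.5",th,.0853)
for ey in (-.087,-.086,-.0852):
    go(ey,.0853,th,x=.5345,vel=.01); f=rep("push",th,.0853)
    if np.linalg.norm(f)>13.5: break
E
```

```text
now 16.4 x,edge y,dz [534.67 -91.97   0.69] F [-2.23 -8.83  0.35] M [-1.55  0.53 -0.11]
x-.5 16.91 x,edge y,dz [534.6  -90.81   0.67] F [-1.51 -9.71 -0.89] M [-1.8   0.3  -0.16]
push 17.41 x,edge y,dz [534.62 -89.64   0.71] F [ -0.69 -10.04  -1.64] M [-2.01  0.24 -0.24]
push 17.86 x,edge y,dz [534.58 -88.87   0.75] F [ -1.34 -10.91  -1.7 ] M [-2.11  0.23 -0.21]
push 18.31 x,edge y,dz [534.6  -88.26   0.76] F [ -0.87 -11.63  -1.75] M [-2.26  0.23 -0.22]
```

```bash
python3 - <<'E'
from h import *
from plant import telemetry as t
th=.244
def tilt():
    q=t.current_tool_rot(); M=R.from_quat([q[1],q[2],q[3],q[0]]).as_matrix(); print("tilt",np.degrees(np.arctan2(M[2,0],M[1,0])),"yaw",np.degrees(np.arctan2(M[1,0],M[0,0])))
tilt()
go(-.0845,.0843,th,x=.5345,vel=.01); f=rep("push",th,.085); tilt()
for ey in (-.0835,-.0825):
    if np.linalg.norm(f)>13.2: break
    go(ey,.0843,th,x=.5345,vel=.01); f=rep("push",th,.085)
tilt()
E
```

```text
tilt -14.320867403219513 yaw 90.07425920905175
push 18.78 x,edge y,dz [534.78 -87.97   0.74] F [ -1.63 -12.24   1.  ] M [-2.34  0.43 -0.18]
tilt -14.374014497473684 yaw 90.0769481742342
push 19.23 x,edge y,dz [534.77 -87.08   0.76] F [ -1.91 -12.44   1.03] M [-2.38  0.37 -0.21]
push 19.68 x,edge y,dz [534.82 -86.32   0.82] F [ -1.82 -13.21   1.52] M [-2.5   0.37 -0.26]
tilt -14.41325179332996 yaw 90.08357003597463
```

```bash
python3 - <<'E'
from h import *
from plant import telemetry as t
for th in (.18,.13,.10,.07,.04,.015,-.005):
    g=go(-.0822,.0845,th,x=.5345,vel=.012,guard=3.5); f=rep(f"th {th} {g}",th,.085)
    if g or f[2]>3.5 or np.linalg.norm(f)>16: print("STOP"); break
q=t.current_tool_rot(); M=R.from_quat([q[1],q[2],q[3],q[0]]).as_matrix(); print("tilt",np.degrees(np.arctan2(M[2,0],M[1,0])))
E
```

```text
th 0.18 False 20.38 x,edge y,dz [534.81 -86.44   0.86] F [ -2.83 -13.81   0.85] M [-2.66  0.43 -0.28]
th 0.13 False 21.03 x,edge y,dz [534.86 -86.61   0.9 ] F [ -3.01 -12.91   1.16] M [-2.55  0.58 -0.14]
th 0.1 False 21.56 x,edge y,dz [534.86 -86.69   0.86] F [ -2.96 -13.72   1.85] M [-2.59  0.64 -0.1 ]
th 0.07 False 22.08 x,edge y,dz [534.9  -86.82   0.84] F [ -3.57 -12.5    2.23] M [-2.55  0.69 -0.11]
th 0.04 False 22.61 x,edge y,dz [534.99 -86.88   0.75] F [ -3.65 -13.08   2.16] M [-2.52  0.74 -0.05]
th 0.015 False 23.11 x,edge y,dz [535.09 -86.97   0.67] F [ -3.   -13.4    1.65] M [-2.57  0.66 -0.13]
th -0.005 False 23.57 x,edge y,dz [535.2  -87.04   0.57] F [ -3.64 -12.45   1.52] M [-2.52  0.65 -0.15]
tilt -0.26715000677593165
```

```bash
python3 - <<'E'
from h import *
from plant import vision
im=vision.snapshot("scene")[:,:,::-1]; u,v=proj("scene",[[.535,-.16,.08]])[0].astype(int)
cv2.imwrite("pics/c2.png",cv2.resize(im[v-60:v+60,u-80:u+80],(800,600),interpolation=cv2.INTER_CUBIC))
E
```

```text
(no output)
```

View pics/c2.png

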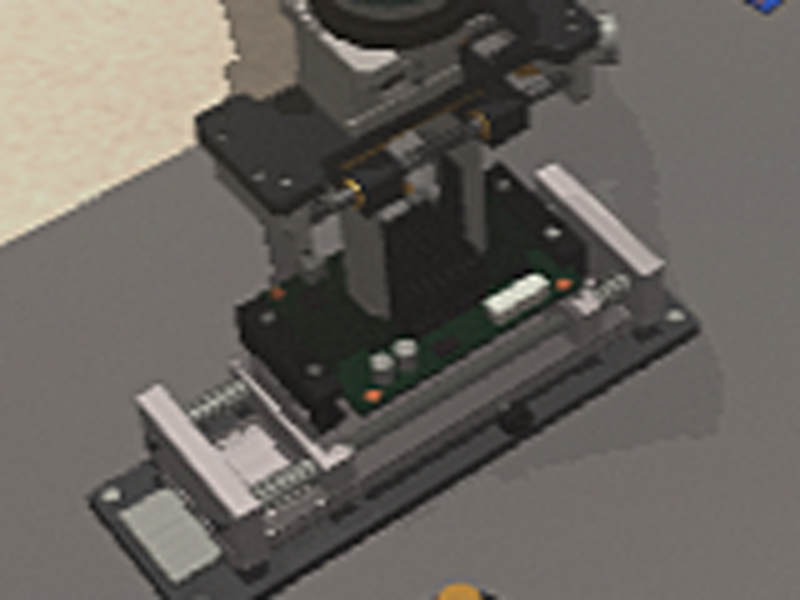

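The board is level, with its -y edge below the near jaw's lip and the jaw top visible above it. Now I ease it back toward the middle and let the springs balance.

```bash
python3 - <<'E'
from h import *
for ey,th in ((-.086,-.003),(-.090,-.001),(-.0925,0),(-.0945,0),(-.096,0)):
    g=go(ey,.0848,th,x=.5345,vel=.015,guard=8); f=rep(f"{ey} {g}",th,.085)
    if g or abs(f[2])>4.5: print("STOP"); break
E
```

```text
-0.086 False 24.23 x,edge y,dz [ 5.3515e+02 -8.9840e+01  5.0000e-01] F [ -2.78 -10.83  -0.08] M [-2.16  0.51 -0.1 ]
-0.09 False 24.84 x,edge y,dz [ 5.3512e+02 -9.2790e+01  3.7000e-01] F [-1.87 -8.48 -0.74] M [-1.76  0.43 -0.04]
-0.0925 False 25.36 x,edge y,dz [ 5.3502e+02 -9.3600e+01  1.8000e-01] F [-1.71 -5.03 -0.04] M [-1.12  0.4  -0.11]
-0.0945 False 25.84 x,edge y,dz [ 5.3496e+02 -9.4660e+01  5.0000e-02] F [-0.34 -3.47  0.17] M [-0.82  0.1  -0.14]
-0.096 False 26.29 x,edge y,dz [ 5.3487e+02 -9.5650e+01 -7.0000e-02] F [ 0.44 -1.51  1.47] M [-0.3  -0.09 -0.15]
```

```bash
python3 - <<'E'
from h import *
from plant import r,gripper_to,telemetry as t,vision
go(-.0968,.0852,0,x=.5345,vel=.015,guard=8); rep("balance")
gripper_to(.062); r.hold(.2); rep("open"); print(t.current_opening())
p=t.current_ee_pos()
g=r.move_l([p[0],p[1],p[2]+.06],vel=.06,guard=5); print(g,t.current_t())
g=r.move_l([p[0],p[1],p[2]+.15],vel=.15)
r.move_to([.3,-.45,.3],wxyz(down(np.pi/2))); print(t.current_t())
out=np.zeros((600,800,3),np.uint8)
for i,c in enumerate(("top","scene")):
    im=vision.snapshot(c)[:,:,::-1]; cv2.imwrite(f"pics/{c}9.png",im); u,v=proj(c,[[.535,-.165,.06]])[0].astype(int)
    out[:,400*i:400*i+400]=cv2.resize(im[v-90:v+90,u-60:u+60],(400,600),interpolation=cv2.INTER_CUBIC)
cv2.imwrite("pics/c3.png",out)
E
```

```text
balance 26.74 x,edge y,dz [ 5.3481e+02 -9.6470e+01  2.0000e-02] F [ 2.02  0.26 -1.31] M [ 0.15 -0.51 -0.2 ]
open 27.65 x,edge y,dz [ 5.345e+02 -9.681e+01  1.800e-01] F [ 0.61 -0.23  2.54] M [ 0.09 -0.12 -0.01]
0.06202142830804781
False 28.8
30.9417
```

View pics/c3.png

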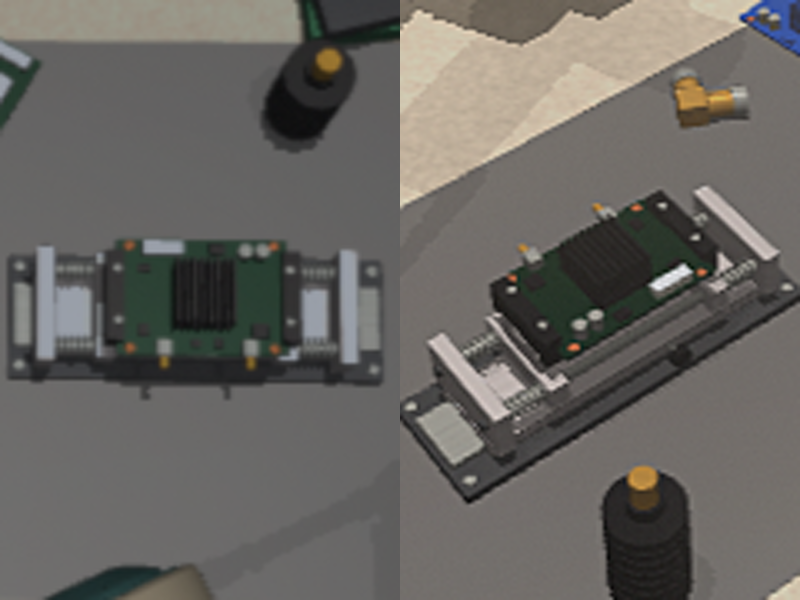

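View pics/scene9.png

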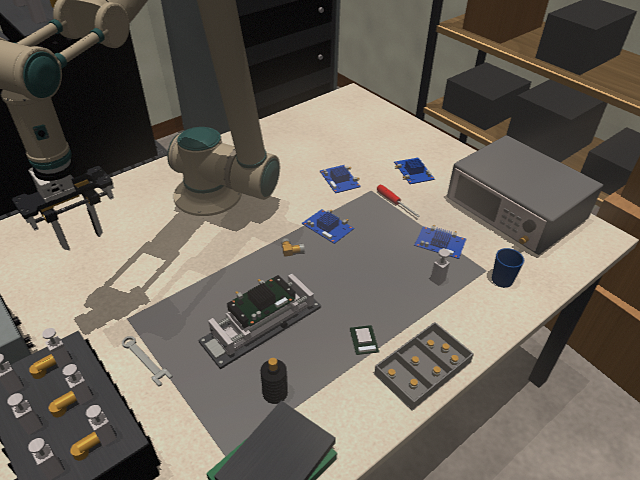

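The board sits level between both jaws with its short edges under the lips. The gripper is clear and the bystanders have not moved. Handing in.

```bash
python3 - <<'E'
from plant import r,telemetry as t
r.sign_off(); print(t.current_t())
E
```

```text
the job is handed in; nothing more can be done
the job is handed in; nothing more can be done
```

The heatsink amplifier board is in the spring vice, heatsink up, level in both grooves and free of the gripper. I handed it in at about 31 s of the 58 s allowed.

**How it went:** I gripped the green board by its heatsink and pushed one short edge into the +y jaw at a 14° tilt. Contact came within about 1 mm of where the pictures put the jaw. I pushed that jaw out about 12 to 12.5 mm, judged from force and position. The other edge then went down inside the opposite lip, and I eased the board back until the springs balanced.

**Forces:** The highest wrist force change I read was about 14 N, all of it while pushing the first jaw. Upward force stayed near 2 N as the edge went past the lip, so the board was not forced onto it. At balance the force along the vice was about 0.3 N.

**Last checks:** The final pictures from both cameras show the board level, with both short edges in the jaws and the bystanders where they were.

**What disagreed:**
- The arm lagged its commands by up to about 4 mm under the spring load, so I went by measured positions.
- A sideways force of 2 to 3.7 N showed while pushing, probably from a slight angle error between the board and the vice.
- The board looks 1 to 3 mm off centre across the jaws.
- Just after the gripper opened, Fz read +2.5 N against the held-board zero. That is close to the board's weight coming off the gripper.

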